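# Tamp the palm-sugar lumps level at the coffee stand

## Task

One lump of brown palm sugar stands proud of the others in its steel bin. Take the wide tamper with the wooden handle from the green rubber mat, press it flat down in that bin until the high lump lies level with the rest, then stand the tamper upright back on the mat. Do not touch the high lump with the gripper itself.

Things in the scene. Friction and masses are not known exactly. Their poses are not given: they have to be found in the camera images.
- tamper: The wide tamper, standing on the mat: round steel disc 84 mm across, 14 mm thick (its flat underside is the tamping face), steel neck 24 mm across from 14 to 30 mm, upright light-brown wooden handle 32 mm across from 30 to 90 mm above the face; 0.36 to 0.59 kg. Origin: centre of the face; z points up the handle. A smaller one with a black handle is not wanted.
- bin: The steel bin of brown lumps, fixed: open square box 130 x 130 mm outside, 50 mm high, walls and floor 4 mm (122 mm between the walls). Origin: centre of its underside, on the table; x, y square to its walls. Four smooth brown drum-shaped lumps stand loosely in a ring on its floor, tops 24 mm above the table; a fifth rests on top between them. A like bin of pale lumps is level already: not wanted.
- lump_high: The high brown lump: a drum 30 mm across, 20 mm high, rims bevelled 5 mm in and 7 mm high, like the other four. Origin: its middle, at the start 27 mm above the table (its top at 37 mm) and within 10 mm of the bin's middle; lying level, 14 mm above the table. A light push from above (under 10 N) spreads the others and it sinks between them.
- mat: Round green rubber mat 150 mm across and 6 mm thick, fixed to the table, on which the wide tamper stands. Origin: centre of its underside, on the table; its top is 6 mm higher.
Not all that is in view belongs to the job. What is shaped like the tamper but pink or turquoise is not meant.

How it is judged:
On the way:
1. the gripper holds the wide tamper down flat (within 10 degrees) in the bin, its face under 32 mm and the high lump's middle under 20 mm above the bin's underside (z of tamper in the frame of bin below 0.032 m and horizontal distance between tamper and bin below 0.05 m and angle between tamper's own z axis and vertical below 0.175 rad and contact force between the fingers and tamper above 1 N and z of lump_high in the frame of bin below 0.02 m and horizontal distance between lump_high and bin below 0.075 m), for 0.1 s.
At the end, for the whole second after the job is handed in: The formerly high lump lies in its bin with its middle less than 20 mm above the bin's underside (level with the others within 6 mm), and the wide tamper stands upright (within 8 degrees), at rest and released, with its whole face on the mat (centre within 36 mm of the mat's) (z of lump_high in the frame of bin below 0.02 m and horizontal distance between lump_high and bin below 0.075 m and linear speed of tamper below 0.02 m/s and horizontal distance between tamper and mat below 0.036 m and z of tamper in the frame of mat between 0.002 and 0.012 m and angle between tamper's own z axis and vertical below 0.15 rad); the robot touches nothing.
It fails at once if the gripper touches the high lump (contact force between the fingers and lump_high above 0.5 N).
It also fails if it takes over 45 s, if anything falls off the work surface, if the arm or the gripper's body presses on something with over 40 N, if the wrist force passes 120 N, or if a joint passes its speed limit or range.

## Robot

A 6-joint arm with a two-finger parallel gripper is mounted at the origin on the work surface. World frame = base frame: x ahead of the robot, y to its left, z up, the work surface at z = 0. Lengths are in m, angles in rad, forces in N, time in s.
With the tool pointing down it reaches from about 0.3 to 0.775 m from the base axis. Payload 14.6 kg.
Tool frame: the origin (TCP) lies at the very end of the fingers, on their centre line; the grasp point (between the pads) lies env.grasp_offset behind it (env.grasp_offset is the distance from the TCP to the grasp point, in m); z points along the fingers, y is the line along which they close (so a half turn about z gives the same grasp; the last joint's range is limited). The gripper opens to 85 mm and grips with 20 to 120 N. Pads are 22 mm wide; open, the fingers measure 114 mm over their backs; the gripper's body (76 mm by 85 mm) begins 54 mm behind the grasp point. The pads swing forward as they close: fully open they stand 13 mm farther back than shut.
Start: joints at [1.201, 0.3, 1.521, -0, 1.321, -0.067], TCP at [0.164, 0.525, 0.198] pointing down, gripper open.
Joint ranges: [-3.03, 3.03], [-0.79, 2.21], [0.23, 2.52], [-1.04, 4.18], [0, 3.07], [-2.55, 2.55]. Speed limits (rad/s): [2.22, 2.22, 2.57, 3.14, 3.14, 3.14].

## Interface

Orientations are given as a rotation vector (axis times angle).
In Python, from plant import status, cams, env, search_frame gives the robot as it stands.
- The arm moves only by the tool servo_tool, never from a script. Its argument "steps" is a list of rows, each a list of 7 numbers: the shift along the tool's x, y, z in m, then the turn, a rotation vector about the tool's x, y, z in degrees, then the opening, from 0 (shut) to 1 (fully open). A call has 1 to 10 rows; each row is the pose to reach, as a shift and turn from the pose commanded when the call began, along the tool's axes at that moment; what a row does not reach only later rows make up. A row lasts 1/12 s, in which the tool goes at most 41.7 mm and 7.16 degrees, less where a joint would pass 70% of its speed; a pose out of reach is approached as far as the arm can. A call with a gripper value outside its range is refused whole. The fingers move at their own pace and stop on an object; "squeeze" is the grip in N (left out, the last holds). Time passes only in rows, so rows that repeat a pose let the fingers close. It gives the time, the measured TCP pose, the force, the opening and the grip force at its end, in the units of the state.
- status.get_obs(): the state, without advancing time (a new reading comes with each control period).
- cams.read_camera(name): name is "side" or "top" or "wrist"; returns a dict with "image" (420x560x3 uint8, red, green, blue), "mtx" (3x3 intrinsics, pixels), "extrinsics" (4x4, takes a point from camera to world coordinates); the wrist camera has in their place "mount" (4x4, takes a point from camera to tool coordinates, whose origin is the TCP and whose axes are the flange's). Camera axes: x right, y up, looking along -z (the intrinsics and any distortion apply to the point x, -y, -z); pixel columns grow to the right and rows downward; lengths in m; the calibration is good to about 2 mm. A picture is of the moment at which its call begins: read the wrist's pose just before it. There is no depth.
- env.sign_off(): hands the job in; it is judged then, once.
Trained networks look in a picture, given as the dict that the camera call returned (one of the last four; its "shot" number tells which), for a name from the list of things; names that differ only in an ending like _2 or _b are one class to them, and where a whole thing is asked for, a point or a joint stands for the part that bears it (a point fixed in the world has none). Each returns a list of dicts, best first, with "conf" (0 to 1); they miss things now and then, are a little off and sometimes report something else, mostly with a low value. They report only what shows in the picture. A call takes as long as a camera call. They do not tell look-alikes from the thing itself.
- search_frame(picture, target): "at" ([x, y, z] in m, in world coordinates, good to about 4 mm: the middle of the surface that is visible of it).
The state is a dict: "t": time; "q": joint angles; "joint_vel": joint speeds; "joint_torque": joint torques, N m; "position": TCP position; "orientation": TCP orientation; "contact_force": force on the tool from outside, world axes, zero at the start; "torque": the same for the moment, N m; "gripper_width": finger opening in m; "grasp_force": force on a finger pad.
Only numpy, scipy, OpenCV 4.12 (cv2) and the standard library are available. Lean on these libraries where they do the work, as an engineer would, in place of code of your own. Each camera call takes 0.05 s, during which the arm holds its last target. There are 200 camera calls.

## Working session

There is one attempt and no reset: what is moved stays moved. The work goes in short steps, Python scripts to look and compute and a tool call to move; the robot and the scene stay as the last step left them, time stands still between calls to the robot, and variables do not carry over. Pictures are saved under pics/ and viewed, at most 10 in all, crops included, and the job is handed in when it is done.

Besides the shell and the picture viewer there is one more tool, called after "Request:" by a JSON object that holds its "api" and its "payload". servo_tool: Moves the arm, as the interface text tells. Its arguments: {"type":"object","properties":{"steps":{"type":"array","items":{"type":"array","items":{"type":"number"}}},"squeeze":{"type":"number"}},"required":["steps"]}

```bash
mkdir -p pics; python3 - <<'E'
from plant import status,cams,env,search_frame
import cv2,numpy as np
o=status.get_obs();print(o,env.grasp_offset)
for c in ["top","side"]:
    p=cams.read_camera(c);cv2.imwrite(f"pics/{c}0.png",p["image"][:,:,::-1])
    print(c,p["mtx"].tolist(),np.round(p["extrinsics"],4).tolist())
    for n in ["tamper","bin","lump_high","mat"]:
        print(n,[(np.round(d["at"],3).tolist(),round(d["conf"],2)) for d in search_frame(p,n)])
E
```

```text
{'t': 0.0, 'q': array([ 1.20137768e+00,  3.00482515e-01,  1.52159201e+00, -1.50814366e-05,
        1.32069819e+00, -6.66101483e-02]), 'joint_vel': array([ 0.00129546,  0.00010058,  0.00264221, -0.00072802, -0.0019813 ,
       -0.00030895]), 'joint_torque': array([ 3.91605790e-04, -5.43520403e+01, -3.61779606e+01,  2.49161822e-06,
        3.99926445e-03, -1.22188698e-05]), 'position': array([0.16392298, 0.52471399, 0.19711045]), 'orientation': array([-4.73793080e-01, -3.10541579e+00,  1.81458663e-03]), 'contact_force': array([ 0.35405859, -0.62764874, -0.03179006]), 'torque': array([ 0.06215968,  0.02752978, -0.02307308]), 'grasp_force': 0.0, 'gripper_width': 0.08541878497215391} 0.0187
top [[494.7991693437964, 0.0, 277.63106678355115], [0.0, 494.7991693437964, 218.2684460638528], [0.0, 0.0, 1.0]] [[-0.0268, 0.996, -0.085, 0.4527], [-0.9996, -0.0272, -0.0038, 0.0059], [-0.0061, 0.0848, 0.9964, 0.8832], [0.0, 0.0, 0.0, 1.0]]
tamper [([0.634, -0.08, 0.014], 0.86), ([0.57, -0.235, 0.019], 0.78), ([0.409, -0.219, 0.013], 0.55)]
bin [([0.499, -0.0, 0.006], 0.93)]
lump_high [([0.503, 0.008, 0.038], 0.8)]
mat [([0.598, -0.282, 0.005], 0.85)]
side [[521.9351151356093, 0.0, 267.1761538856949], [0.0, 521.9351151356093, 204.78641049666587], [0.0, 0.0, 1.0]] [[0.8645, 0.3884, -0.3191, 0.2023], [-0.5025, 0.6517, -0.5681, -0.5462], [-0.0127, 0.6514, 0.7586, 0.7682], [0.0, 0.0, 0.0, 1.0]]
tamper [([0.565, -0.253, 0.02], 0.87), ([0.397, -0.238, 0.018], 0.65), ([0.634, -0.096, 0.015], 0.65)]
bin [([0.508, 0.006, 0.023], 0.59), ([0.564, -0.253, 0.023], 0.39), ([0.588, -0.288, 0.006], 0.21)]
lump_high []
mat [([0.589, -0.291, 0.006], 0.74)]
```

View pics/top0.png

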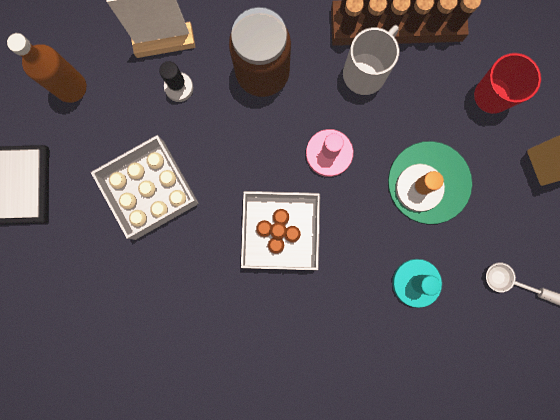

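View pics/side0.png

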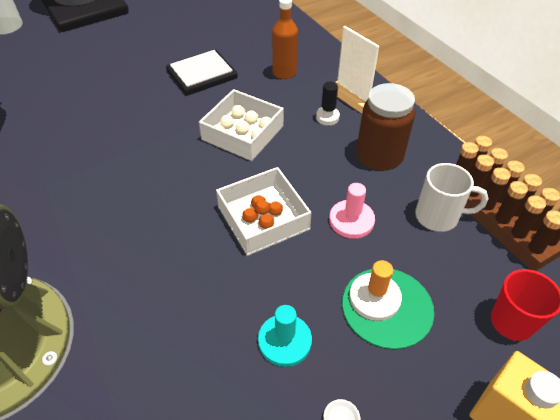

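The top view shows the wanted tamper on the green mat: white disc about (421,188), orange-brown handle top (433,181). The bin of brown lumps is centred near (281,231). The pink and turquoise look-alikes are at (330,152) and (418,284). The side view agrees. Next I refine these positions with my own projection.

```bash
cat > h.py <<'E'
from plant import status,cams,env,search_frame
import cv2,numpy as np
from scipy.spatial.transform import Rotation as Ro
def pose():
    o=status.get_obs();T=np.eye(4);T[:3,:3]=Ro.from_rotvec(o["orientation"]).as_matrix();T[:3,3]=o["position"];return o,T
def cam(c):
    o,T=pose();p=cams.read_camera(c)
    return p,(T@p["mount"] if c=="wrist" else p["extrinsics"])
def px2w(p,E,u,v,z):
    K=p["mtx"];d=E[:3,:3]@[(u-K[0,2])/K[0,0],-(v-K[1,2])/K[1,1],-1]
    return E[:3,3]+d*(z-E[2,3])/d[2]
def blobs(p,mask,n=3):
    k,l,s,c=cv2.connectedComponentsWithStats(mask.astype(np.uint8))
    return sorted([(int(s[i,4]),s[i,:4].tolist(),np.round(c[i],1).tolist()) for i in range(1,k)],reverse=True)[:n]
def tocmd(x,y,z):
    "shift in tool axes from the measured pose"
    o,T=pose();return np.round(1000*T[:3,:3].T@(np.array([x,y,z])-T[:3,3]),1)
E
python3 - <<'E'
from h import *
for c,box in [("top",[(155,210,395,470)]),("side",[(255,320,340,410)])]:
    p,E=cam(c);im=p["image"];h=cv2.cvtColor(im,cv2.COLOR_RGB2HSV)
    g=cv2.inRange(h,(60,120,50),(82,255,255))>0
    cs,_=cv2.findContours(g.astype(np.uint8),0,2);m=max(cs,key=cv2.contourArea);e=cv2.fitEllipse(m)
    print(c,"mat",e,px2w(p,E,*e[0],.006))
    r0,r1,c0,c1=box[0];M=np.zeros(g.shape,bool);M[r0:r1,c0:c1]=1
    o=(cv2.inRange(h,(8,120,60),(25,255,255))>0)&M
    print("handle",blobs(p,o))
    w=(h[...,1]<60)&(h[...,2]>120)&M
    print("disc",blobs(p,w));b=w|o
    cs,_=cv2.findContours(w.astype(np.uint8),0,2);m=max(cs,key=cv2.contourArea);e=cv2.fitEllipse(cv2.convexHull(m));print("disc ell",e,px2w(p,E,*e[0],.018))
    if c=="top":
        print("handletop",px2w(p,E,433,180.5,.096))
        for u,v in[(244,192),(320,193),(319,271),(241,270)]:print("bin",px2w(p,E,u,v,.05))
E
```

```text
top mat ((429.95684814453125, 182.2371063232422), (80.3774642944336, 82.91741943359375), 129.93162536621094) [ 0.58465073 -0.26456503  0.006     ]
handle [(452, [415, 171, 29, 23], [429.0, 182.3])]
disc [(1288, [397, 164, 48, 46], [417.2, 188.5])]
disc ell ((420.2550048828125, 187.0287322998047), (46.84977722167969, 48.31511688232422), 132.03746032714844) [ 0.57480444 -0.24336556  0.018     ]
handletop [ 0.57378555 -0.2418357   0.096     ]
bin [0.57004621 0.06501299 0.05      ]
bin [ 0.56477431 -0.06389832  0.05      ]
bin [ 0.4332741  -0.05774831  0.05      ]
bin [0.43841947 0.0728078  0.05      ]
side mat ((387.39910888671875, 307.7524108886719), (74.72785186767578, 91.2686767578125), 119.05001068115234) [ 0.58043699 -0.26893936  0.006     ]
handle [(660, [368, 260, 25, 37], [379.9, 277.6])]
disc [(1546, [350, 273, 52, 47], [374.2, 299.4]), (1, [393, 268, 1, 1], [393.0, 268.0]), (1, [392, 265, 1, 1], [392.0, 265.0])]
disc ell ((374.92901611328125, 296.2845764160156), (46.8808708190918, 53.13640213012695), 110.71671295166016) [ 0.57031106 -0.2461883   0.018     ]
```

Request:
{"api": "servo_tool", "payload": {"steps": [[-0.29,-0.287,0,0,0,0,1],[-0.29,-0.287,0,0,0,0,1],[-0.29,-0.287,0,0,0,0,1],[-0.29,-0.287,0,0,0,0,1],[-0.29,-0.287,0,0,0,0,1],[-0.29,-0.287,0,0,0,0,1],[-0.29,-0.287,0,0,0,0,1],[-0.29,-0.287,0,0,0,0,1],[-0.29,-0.287,0,0,0,0,1],[-0.29,-0.287,0,0,0,0,1]]}}

```text
t: 1.43
position: [0.356, 0.1622, 0.198]
orientation: [0.475, 3.105, 0.0]
contact_force: [1.1, 0.1, 0.7]
gripper_width: 0.0855
grasp_force: 0.0
```

```bash
python3 -c "
from h import *
print(status.get_obs()['q'],tocmd(.572,-.243,.2))"
```

```text
[ 3.33899881e-01 -6.50489848e-02  1.92807225e+00 -1.85645566e-04
  1.27761487e+00 -9.33463777e-01] [-327.2 -322.1   -1.8]
```

Request:
{"api": "servo_tool", "payload": {"steps": [[-0.324,-0.322,0,0,0,0,1],[-0.324,-0.322,0,0,0,0,1],[-0.324,-0.322,0,0,0,0,1],[-0.324,-0.322,0,0,0,0,1],[-0.324,-0.322,0,0,0,0,1],[-0.324,-0.322,0,0,0,0,1],[-0.324,-0.322,0,0,0,0,1],[-0.324,-0.322,0,0,0,0,1],[-0.324,-0.322,0,0,0,0,1],[-0.324,-0.322,0,0,0,0,1]]}}

```text
t: 2.27
position: [0.5503, -0.2061, 0.1976]
orientation: [0.474, 3.105, 0.0]
contact_force: [1.1, 0.3, 0.6]
gripper_width: 0.0851
grasp_force: 0.0
```

Request:
{"api": "servo_tool", "payload": {"steps": [[-0.03,-0.03,0,0,0,0,1],[-0.03,-0.03,0,0,0,0,1],[-0.03,-0.03,0,0,0,0,1]]}}

```text
t: 2.52
position: [0.5694, -0.2431, 0.1963]
orientation: [-0.477, -3.103, -0.001]
contact_force: [0.2, 1.0, -0.6]
gripper_width: 0.0853
grasp_force: 0.0
```

```bash
python3 - <<'E'
from h import *
p,E=cam("wrist");cv2.imwrite("pics/w1.png",p["image"][:,:,::-1]);print(status.get_obs()['q'],tocmd(.572,-.243,.2))
print([(d["at"],d["conf"]) for d in search_frame(p,"tamper")])
im=p["image"];h=cv2.cvtColor(im,cv2.COLOR_RGB2HSV)
for b in blobs(p,cv2.inRange(h,(8,120,60),(25,255,255))>0): print(b)
print(np.round(E,3).tolist())
E
```

```text
[-4.60906682e-01  4.55428671e-01  1.31037381e+00  1.29811445e-04
  1.37705333e+00 -1.72800924e+00] [-3.  -0.4 -3.1]
[([0.4151, -0.2286, 0.0154], 0.88), ([0.5646, -0.2412, 0.0197], 0.8), ([0.632, -0.0934, 0.0168], 0.63)]
(7111, [0, 245, 142, 99], [76.6, 297.8])
(4129, [466, 0, 88, 91], [509.6, 45.0])
(1307, [264, 181, 36, 47], [281.9, 204.4])
[[0.3, -0.916, -0.265, 0.502], [0.954, 0.288, 0.083, -0.223], [0.001, -0.278, 0.961, 0.373], [0.0, 0.0, 0.0, 1.0]]
```

View pics/w1.png

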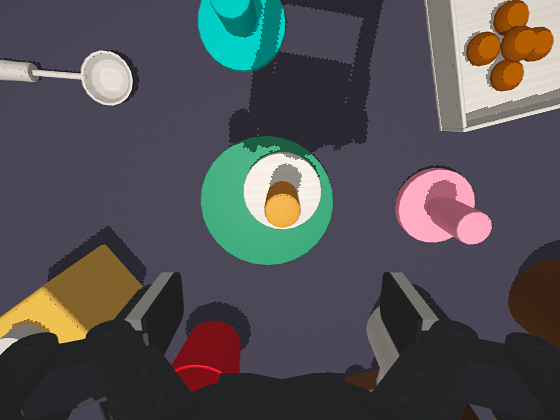

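The wrist view shows the handle top at about (282,210) and the disc centred at (282,190) on the mat, clear of everything else. The red cup and the carton are far from the fingers.

```bash
python3 - <<'E'
from h import *
p,E=cam("wrist");h=cv2.cvtColor(p["image"],cv2.COLOR_RGB2HSV)
print(px2w(p,E,282.5,210,.096),px2w(p,E,282.5,190,.020))
g=(cv2.inRange(h,(60,60,50),(82,255,255))>0);cs,_=cv2.findContours(g.astype(np.uint8),0,2);m=max(cs,key=cv2.contourArea)
e=cv2.fitEllipse(cv2.convexHull(m));print(e,px2w(p,E,*e[0],.006))
print(tocmd(.572,-.243,.06))
E
```

```text
[ 0.57307401 -0.24190768  0.096     ] [ 0.57144474 -0.24110359  0.02      ]
((264.6922607421875, 200.18902587890625), (128.42611694335938, 132.3596649169922), 103.63543701171875) [ 0.57941687 -0.26455516  0.006     ]
[ -3.3  -1.5 138. ]
```

Request:
{"api": "servo_tool", "payload": {"steps": [[-0.003,-0.001,0.04,0,0,0,1],[-0.003,-0.001,0.075,0,0,0,1],[-0.003,-0.001,0.105,0,0,0,1],[-0.003,-0.001,0.13,0,0,0,1],[-0.003,-0.001,0.142,0,0,0,1],[-0.003,-0.001,0.142,0,0,0,1]]}}

```text
t: 3.17
position: [0.5709, -0.242, 0.0538]
orientation: [-0.472, -3.103, -0.002]
contact_force: [-0.2, 0.3, -0.2]
gripper_width: 0.0853
grasp_force: 0.0
```

Request:
{"api": "servo_tool", "payload": {"squeeze": 60, "steps": [[0,0,0,0,0,0,0],[0,0,0,0,0,0,0],[0,0,0,0,0,0,0],[0,0,0,0,0,0,0],[0,0,0,0,0,0,0],[0,0,0,0,0,0,0],[0,0,0,0,0,0,0],[0,0,0,0,0,0,0]]}}

```text
t: 3.83
position: [0.5725, -0.2435, 0.0573]
orientation: [0.474, 3.104, -0.001]
contact_force: [-3.8, 1.3, 9.9]
gripper_width: 0.0281
grasp_force: 58.5
```

```bash
python3 - <<'E'
from h import *
p,E=cam("side");a=cv2.resize(p["image"][180:360,280:480,::-1],None,fx=2.5,fy=2.5)
p,E=cam("wrist");b=cv2.resize(p["image"][150:420,130:430,::-1],(300,450));b=cv2.resize(b,(300,450))
cv2.imwrite("pics/g1.png",np.hstack([a,b]));print(status.get_obs())
E
```

```text
{'t': 3.9333, 'q': array([-4.61038245e-01,  5.96696891e-01,  1.43684734e+00,  2.21342486e-04,
        1.10621724e+00, -1.72915736e+00]), 'joint_vel': array([ 0.00058595, -0.00052336, -0.00195131,  0.00190999,  0.00117134,
       -0.00118503]), 'joint_torque': array([-6.72506243e-01, -6.18329215e+01, -3.08804512e+01, -2.15184228e-01,
       -8.98737051e-01, -5.54737097e-03]), 'position': array([ 0.57251509, -0.24346422,  0.05733069]), 'orientation': array([ 4.73513042e-01,  3.10387747e+00, -5.80138241e-04]), 'contact_force': array([-3.19676001,  2.67804839,  9.51037985]), 'torque': array([ 0.41811631,  0.51839679, -0.04904815]), 'grasp_force': 58.48095953464508, 'gripper_width': 0.028149869699662895}
```

View pics/g1.png

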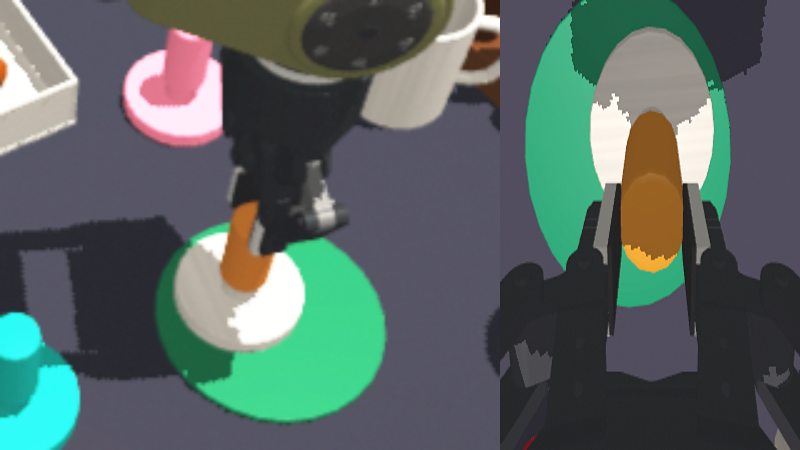

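The side view has the handle between the fingers and the tamper standing upright. The wrist crop has the handle top between the pads at about full-frame pixel (282,282). I'll check how well it is centred.

```bash
python3 - <<'E'
from h import *
p,E=cam("wrist");o,T=pose();K=p["mtx"];h=cv2.cvtColor(p["image"],cv2.COLOR_RGB2HSV)
w=px2w(p,E,282,282,.096);print(w,T[:3,:3].T@(w-T[:3,3]))
# project axis points of pads / handle at tool x=0, +-11 to image, at z of grasp and handle top
M=p["mount"]
for q in [(0,0,0),(0,0,-.0187),(0,0,-.039),(.016,0,-.039),(-.016,0,-.039),(0,.016,-.039)]:
    c=np.linalg.inv(M)@[*q,1];print(q,K[0,0]*c[0]/-c[2]+K[0,2],K[1,1]*-c[1]/-c[2]+K[1,2])
E
```

```text
[ 0.57242693 -0.24392091  0.096     ] [-0.00011923 -0.0004394  -0.03869429]
(0, 0, 0) 282.68117215396086 249.87741028759345
(0, 0, -0.0187) 282.82863081812064 263.5718466359921
(0, 0, -0.039) 283.0280855551474 282.09514071412
(0.016, 0, -0.039) 283.100939188262 249.20904434364041
(-0.016, 0, -0.039) 282.95938932548984 313.1045870825108
(0, 0.016, -0.039) 318.27705738769436 282.1105755355213
```

The grasp is well centred, so I lift and carry it over to the bin.

Request:
{"api": "servo_tool", "payload": {"steps": [[0,0,-0.03,0,0,0,0],[0,0,-0.065,0,0,0,0],[0,0,-0.1,0,0,0,0],[0,0,-0.125,0,0,0,0],[0,0,-0.13,0,0,0,0],[0,0,-0.13,0,0,0,0]]}}

```text
t: 4.48
position: [0.5723, -0.2435, 0.1867]
orientation: [0.474, 3.103, -0.001]
contact_force: [0.9, -0.2, -6.1]
gripper_width: 0.0283
grasp_force: 60.0
```

Request:
{"api": "servo_tool", "payload": {"steps": [[0.011,0.0165,0,0,0,0,0],[0.027,0.0405,0,0,0,0,0],[0.046,0.07,0,0,0,0,0],[0.065,0.1,0,0,0,0,0],[0.084,0.13,0,0,0,0,0],[0.104,0.16,0,0,0,0,0],[0.122,0.186,0,0,0,0,0],[0.135,0.204,0,0,0,0,0],[0.142,0.214,0,0,0,0,0],[0.142,0.214,0,0,0,0,0]]}}

```text
t: 5.32
position: [0.499, 0.0051, 0.1838]
orientation: [-0.47, -3.103, -0.0]
contact_force: [0.5, -0.4, -5.6]
gripper_width: 0.0278
grasp_force: 60.1
```

Request:
{"api": "servo_tool", "payload": {"steps": [[0,0,0,0,0,0,0],[0,0,0,0,0,0,0],[0,0,0,0,0,0,0]]}}

```text
t: 5.57
position: [0.5003, 0.0023, 0.185]
orientation: [-0.475, -3.104, 0.0]
contact_force: [-0.7, -0.1, -5.0]
gripper_width: 0.028
grasp_force: 60.1
```

```bash
python3 - <<'E'
from h import *
p,E=cam("wrist");cv2.imwrite("pics/w2.png",p["image"][:,:,::-1]);o,T=pose();print(np.round(o["position"],4),T[:3,2],o["contact_force"],tocmd(.5005,.003,.18))
p,E=cam("side");cv2.imwrite("pics/s2.png",p["image"][:,:,::-1])
a=cv2.imread("pics/w2.png");b=cv2.imread("pics/s2.png");cv2.imwrite("pics/ws2.png",cv2.resize(np.hstack([a,b]),(800,300)))
E
```

```text
[0.5004 0.0024 0.1852] [-7.44025949e-04 -4.99865300e-05 -9.99999722e-01] [-0.72539543  0.11804109 -4.33689318] [0.  0.6 5.2]
```

View pics/ws2.png

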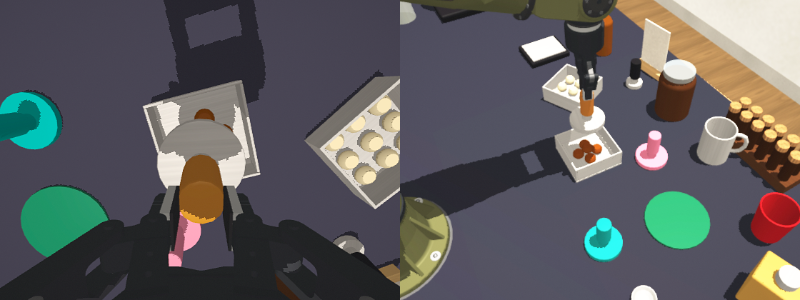

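The tamper hangs upright over the brown bin, and nothing is in its way. I lower it, then press slowly.

Request:
{"api": "servo_tool", "payload": {"steps": [[0,0.0005,0.025,0,0,0,0],[0,0.0005,0.05,0,0,0,0],[0,0.0005,0.07,0,0,0,0],[0,0.0005,0.082,0,0,0,0],[0,0.0005,0.088,0,0,0,0],[0,0.0005,0.093,0,0,0,0],[0,0.0005,0.097,0,0,0,0],[0,0.0005,0.1,0,0,0,0],[0,0.0005,0.103,0,0,0,0]]}}

```text
t: 6.42
position: [0.5008, 0.0036, 0.0831]
orientation: [0.474, 3.104, 0.0]
contact_force: [-0.3, -0.3, -4.3]
gripper_width: 0.0277
grasp_force: 60.1
```

Request:
{"api": "servo_tool", "payload": {"steps": [[0,0,0.002,0,0,0,0],[0,0,0.004,0,0,0,0],[0,0,0.006,0,0,0,0],[0,0,0.008,0,0,0,0],[0,0,0.009,0,0,0,0],[0,0,0.01,0,0,0,0],[0,0,0.01,0,0,0,0],[0,0,0.01,0,0,0,0]]}}

```text
t: 7.08
position: [0.5016, 0.0036, 0.0753]
orientation: [0.473, 3.102, 0.0]
contact_force: [-10.5, -1.2, 24.1]
gripper_width: 0.0279
grasp_force: 63.7
```

Request:
{"api": "servo_tool", "payload": {"steps": [[0,0,0,0,0,0,0],[0,0,0,0,0,0,0],[0,0,0,0,0,0,0]]}}

```text
t: 7.33
position: [0.5016, 0.0036, 0.0753]
orientation: [0.473, 3.102, 0.0]
contact_force: [-9.3, 0.1, 25.0]
gripper_width: 0.0279
grasp_force: 63.7
```

Request:
{"api": "servo_tool", "payload": {"steps": [[0,0,-0.015,0,0,0,0],[0,0,-0.04,0,0,0,0],[0,0,-0.075,0,0,0,0],[0,0,-0.105,0,0,0,0],[0,0,-0.12,0,0,0,0],[0,0,-0.12,0,0,0,0],[0,0,-0.12,0,0,0,0]]}}

```text
t: 7.92
position: [0.5004, 0.0037, 0.1924]
orientation: [0.474, 3.105, -0.0]
contact_force: [-0.2, -0.0, -6.1]
gripper_width: 0.028
grasp_force: 60.2
```

```bash
python3 - <<'E'
from h import *
p,E=cam("side");o,T=pose();print(np.round(o["position"],4),o["contact_force"],tocmd(.581,-.266,.18))
cv2.imwrite("pics/s3.png",cv2.resize(p["image"][130:290,190:350,::-1],(560,560)))
for n in ["lump_high","tamper"]: print([(np.round(d["at"],3),d["conf"]) for d in search_frame(p,n)])
E
```

```text
[0.4999 0.0038 0.1913] [-0.30982809 -1.38266362 -6.08519227] [-157.9 -233.3   11.2]
[(array([0.498, 0.004, 0.02 ]), 0.47)]
[(array([ 0.493, -0.005,  0.156]), 0.71), (array([ 0.633, -0.094,  0.018]), 0.64), (array([ 0.399, -0.243,  0.016]), 0.57)]
```

View pics/s3.png

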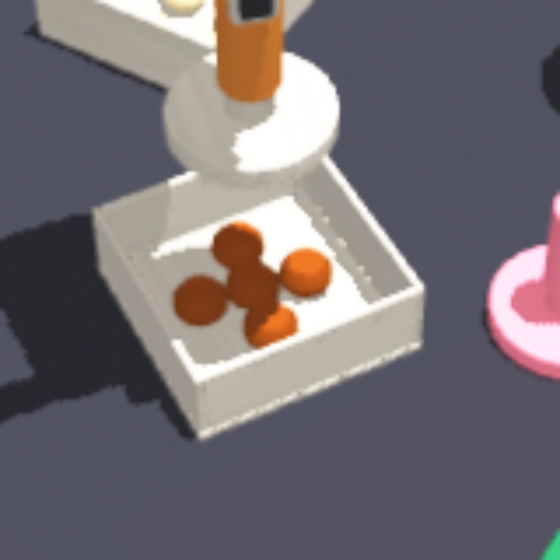

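The crop shows the ring of lumps spread apart and the middle one, at about (253,285), sunk level between them. Now I carry the tamper back to the mat's centre.

Request:
{"api": "servo_tool", "payload": {"steps": [[-0.01,-0.015,0,0,0,0,0],[-0.028,-0.041,0,0,0,0,0],[-0.048,-0.071,0,0,0,0,0],[-0.069,-0.102,0,0,0,0,0],[-0.09,-0.133,0,0,0,0,0],[-0.111,-0.164,0,0,0,0,0],[-0.131,-0.193,0,0,0,0,0],[-0.148,-0.218,0,0,0,0,0],[-0.158,-0.233,0,0,0,0,0],[-0.158,-0.233,0,0,0,0,0]]}}

```text
t: 8.9
position: [0.5814, -0.2691, 0.19]
orientation: [-0.478, -3.102, -0.001]
contact_force: [-0.6, 0.8, -4.3]
gripper_width: 0.0282
grasp_force: 60.2
```

Request:
{"api": "servo_tool", "payload": {"steps": [[0,0,0.025,0,0,0,0],[0,0,0.055,0,0,0,0],[0,0,0.085,0,0,0,0],[0,0,0.105,0,0,0,0],[0,0,0.118,0,0,0,0],[0,0,0.124,0,0,0,0],[0,0,0.128,0,0,0,0],[0,0,0.13,0,0,0,0],[0,0,0.13,0,0,0,0]]}}

```text
t: 9.65
position: [0.5821, -0.2659, 0.0633]
orientation: [0.474, 3.105, -0.001]
contact_force: [-0.4, 0.7, -5.0]
gripper_width: 0.0281
grasp_force: 60.3
```

Request:
{"api": "servo_tool", "payload": {"steps": [[0,0,0.0015,0,0,0,0],[0,0,0.003,0,0,0,0],[0,0,0.0045,0,0,0,0],[0,0,0.006,0,0,0,0],[0,0,0.007,0,0,0,0],[0,0,0.007,0,0,0,0]]}}

```text
t: 10.15
position: [0.5822, -0.2662, 0.0575]
orientation: [0.474, 3.104, -0.001]
contact_force: [-4.9, 1.5, 9.3]
gripper_width: 0.0278
grasp_force: 62.1
```

Contact with the mat, so I open the fingers and rise.

Request:
{"api": "servo_tool", "payload": {"steps": [[0,0,0,0,0,0,1],[0,0,0,0,0,0,1],[0,0,0,0,0,0,1],[0,0,0,0,0,0,1],[0,0,0,0,0,0,1],[0,0,0,0,0,0,1],[0,0,0,0,0,0,1],[0,0,0,0,0,0,1]]}}

```text
t: 10.82
position: [0.5817, -0.2658, 0.0557]
orientation: [-0.474, -3.106, -0.0]
contact_force: [-1.0, 0.6, -0.1]
gripper_width: 0.0852
grasp_force: 0.0
```

Request:
{"api": "servo_tool", "payload": {"steps": [[0,0,-0.01,0,0,0,1],[0,0,-0.03,0,0,0,1],[0,0,-0.06,0,0,0,1],[0,0,-0.095,0,0,0,1],[0,0,-0.13,0,0,0,1],[0,0,-0.15,0,0,0,1],[0,0,-0.15,0,0,0,1],[0,0,-0.15,0,0,0,1]]}}

```text
t: 11.48
position: [0.582, -0.2659, 0.2074]
orientation: [0.473, 3.103, -0.001]
contact_force: [-0.1, 0.2, -1.2]
gripper_width: 0.0852
grasp_force: 0.0
```

```bash
python3 - <<'E'
from h import *
p,E=cam("side");a=p["image"];p,E=cam("wrist");b=p["image"]
cv2.imwrite("pics/f.png",cv2.resize(np.hstack([a,b])[:,:,::-1],(800,300)));print(status.get_obs()["contact_force"])
print([(np.round(d["at"],3),d["conf"]) for d in search_frame(p,"tamper")])
E
```

```text
[ 0.50162807  0.04917012 -0.43056124]
[(array([ 0.417, -0.239,  0.013]), 0.86), (array([ 0.638, -0.095,  0.014]), 0.82), (array([ 0.574, -0.265,  0.018]), 0.8)]
```

View pics/f.png

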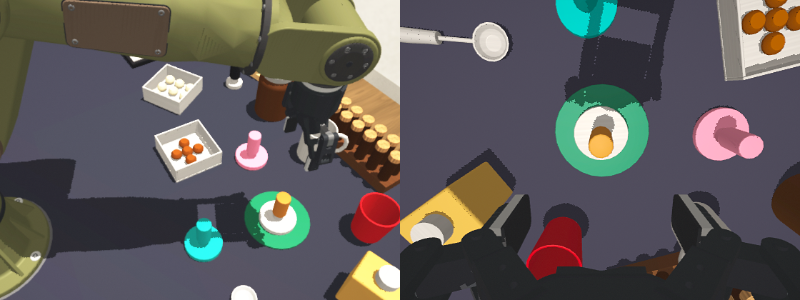

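The tamper stands upright and released at the mat's centre (wrist half, disc about (600,130)), and the lumps lie level in the bin. I'm handing the job in.

```bash
python3 -c "
from plant import env
print(env.sign_off())"
```

```text
the job is handed in; nothing more can be done
None
```

The high lump is pressed level with the others, the wide tamper stands upright and released near the middle of the mat, and the job was handed in at about 11.5 s; the sign-off returned no verdict.

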